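# Raise the recipe camera on its spring-back monopod and hold it up

## Robot

A 6-joint arm with a two-finger parallel gripper is mounted at the origin on a cart in front of the work surface, level with it; the furniture and walls round the work are solid. World frame = base frame: x ahead of the robot, y to its left, z up, the work surface at z = 0. Lengths are in mm, angles in rad, forces in N, time in s.
With the tool pointing down it reaches from about 375 to 975 mm from the base axis. Payload 3.8 kg.
Tool frame: the origin (TCP) lies on the centre line of the jaws, within the pads' length; the fingertips stand 22 mm ahead of it and the grasp point (between the pads) lies 3 mm ahead of it; z points along the fingers, y is the line along which they close (so a half turn about z gives the same grasp; the last joint's range is limited). The gripper opens to 85 mm and grips with 20 to 120 N. Pads are 22 mm wide; open, the fingers measure 114 mm over their backs; the gripper's body (76 mm by 85 mm) begins 54 mm behind the grasp point. The pads swing forward as they close: fully open they stand 13 mm farther back than shut.
Start: joints at [1.209, 0.264, 1.604, -0, 1.274, -0.037], TCP at [215.403, 639.703, 228.98] pointing down, gripper open.
Joint ranges: [-2.63, 2.63], [-0.94, 2.18], [0.31, 2.57], [-1.31, 4.45], [0, 2.66], [-2.55, 2.55]. Speed limits (rad/s): [2.57, 2.57, 3.14, 3.14, 3.14, 3.14].

## Interface

Orientations are given as a 3x3 rotation matrix whose columns are the frame's x, y, z axes.
In Python, from bench import ctrl gives the robot as it stands.
- The arm moves only by the tool servo_tool, never from a script. Its argument "motion" is a list of rows, each an object with "xyz": the shift along the tool's x, y, z in m, a list of three; "spin": the turn about the tool's z in rad; "hand": the opening in per cent of the stroke, from 0 (shut) to 100 (fully open). A call has 1 to 5 rows; each row is the pose to reach, as a shift and turn from the pose commanded when the call began, along the tool's axes at that moment; what a row does not reach only later rows make up. A row lasts 1/12 s, in which the tool goes at most 41.7 mm and 7.16 degrees, less where a joint would pass 70% of its speed; a pose out of reach is approached as far as the arm can. A call with a gripper value outside its range is refused whole. The fingers move at their own pace and stop on an object; the grip force is fixed at half the most. Time passes only in rows, so rows that repeat a pose let the fingers close. It gives the time, the measured TCP pose, the force, the opening and the grip force at its end, in the units of the state.
- ctrl.read_state(): the state, without advancing time (a new reading comes with each control period).
- ctrl.read_camera(name): name is "side" or "top" or "wrist"; returns a dict with "color" (420x560x3 uint8, red, green, blue), "K" (3x3 intrinsics, pixels), "eye" and "rotation" of the camera in the world. Camera axes: x right, y down, z forward; pixel columns grow to the right and rows downward; lengths in mm; the calibration is good to about 2 mm. A picture is of the moment at which its call begins. There is no depth.
- ctrl.hand_in(): hands the job in; it is judged then, once.
The state is a dict: "time": time; "joints": joint angles; "qd": joint speeds; "effort": joint torques, N m; "tcp_pos": TCP position; "orientation": TCP orientation; "contact_force": force on the tool from outside, world axes, zero at the start; "moment": the same for the moment, N m; "width": opening from 0.0 (shut) to 1.0 (fully open); "grasp_force": force on a finger pad.
Only numpy, scipy, OpenCV 4.12 (cv2) and the standard library are available. Lean on these libraries where they do the work, as an engineer would, in place of code of your own. Each camera call takes 0.05 s, during which the arm holds its last target. There are 200 camera calls.

## Task

Ready the small camera for filming: press the release button on the monopod's collar gently all the way down, then take the camera gently by its two flat sides and draw the mast straight up, past its first stop, to its second stop. The mast springs back if let go, so finish while still holding the camera fully raised; do not press or squeeze hard, and leave the crockery and food alone.

Things in the scene. Friction and masses are not known exactly. Their poses are not given: they have to be found in the camera images.
- monopod: Camera monopod fixed to the worktop: round aluminium foot 112 mm across, upright steel tube, grey collar (37 mm across, 67 to 89 mm above the worktop) with a lug 30 mm wide that reaches 77 mm forward (-x of its own frame) from the mast and carries the release button. Origin: on the mast's axis at the worktop; z up; -x is the side of the button and of the camera's lens. Its yaw varies.
- release_top (a point): Centre of the top face of the release button, a round steel push button 23 mm across on the lug, 62 mm from the mast's axis; its top stands 104 mm above the worktop (12 mm above its steel bezel ring) before it is pressed.
- release (a joint): Travel of the release button in m: 0 up, 0.008 fully down. It moves straight down against about 3 N and stays where it is pushed to. It starts 0 to 1.5 mm in. Push it to its end (10 N is ample; over about 30 N is rough). The mast is locked until it is down by about 5 mm, and free afterwards, whether or not the button is touched.
- camera_mid (a point): Middle of the camera, a black box on top of the mast: 30 mm deep (along the monopod's x, lens ring 6 mm further on the -x side), 44 mm wide (monopod's y, two flat clear sides to take it by), 40 mm tall. With the mast down the middle is 112.5 mm above the worktop, the camera's underside 92.5 mm and its top 132.5 mm. Same axes as the monopod. It cannot turn on the mast. Take it lightly: 20 to 40 N on each side is plenty, over about 55 N on each side is rough.
- camera (a joint): Extension of the thin upper tube with the camera, in m: 0 down, 0.055 at its stop. It always comes out first; its spring pulls down with 1.2 to 1.9 N, its weight adds 1 N. This stop is the mast's first stop (camera 55 mm up).
- lower_tube (a joint): Extension of the thicker lower tube, in m: 0 down, 0.055 at its stop. Follows once the upper tube is out; it takes about 6 N pull to start it and 7 N at the end, where a hard stop is felt. This stop is the mast's second stop: camera 110 mm up in all, middle about 222 mm above the worktop. Nothing locks there: the springs draw the mast back in when it is let go.
- croissant_plate: White round plate 211 mm across, 14 mm tall, with one croissant in its middle; stands on the other side of the worktop from the monopod. Origin: centre of its underside.
- croissant: Croissant on the plate, 76 x 102 x 60 mm. Origin: centre of its underside. Leave alone.
- sugar_bowl: Small white bowl 67 mm across, 40 mm tall, near the front edge in the middle. Origin: centre of its underside. Leave alone.
- teacup: White cup with an ear, 91 x 122 x 72 mm, in the middle. Origin: centre of its underside. Leave alone.
- tumbler: Glass tumbler in a woven sleeve, 84 mm across, 130 mm tall, at the left. Origin: centre of its underside. Leave alone.
Not all that is in view belongs to the job. There is more than one size of the monopod; the job needs the larger.

How it is judged:
By the outcome, as a careful person would: the job done as asked, in the order asked, and still so for the second after the job is handed in, while the arm keeps its last pose, push and grip.
It also fails if it takes over 42 s, if anything falls off the work surface, if the arm or the gripper's body presses on something with over 40 N, if the wrist force passes 120 N, or if a joint passes its speed limit or range.

## Working session

There is one attempt and no reset: what is moved stays moved. The work goes in short steps, Python scripts to look and compute and a tool call to move; the robot and the scene stay as the last step left them, time stands still between calls to the robot, and variables do not carry over. Pictures are saved under pics/ and viewed, at most 10 in all, crops included, and the job is handed in when it is done.

Besides the shell and the picture viewer there is one more tool, called after ">>>" as name(argument=value, ...), one argument or row to a line, values as JSON. servo_tool: Moves the arm, as the interface text tells. Its arguments: {"type":"object","properties":{"motion":{"type":"array"}},"required":["motion"]}

```bash
mkdir -p pics
cat > h.py <<'E'
import numpy as np, cv2
from bench import ctrl
def shot(n,f):
    c=ctrl.read_camera(n); cv2.imwrite('pics/'+f,c['color'][:,:,::-1]); np.savez('pics/'+n+'.npz',**c); return c
def plane(c,uv,z):
    d=c['rotation']@np.linalg.solve(c['K'],[uv[0],uv[1],1.]); e=np.array(c['eye']); return e+d*(z-e[2])/d[2]
def proj(c,p):
    q=c['K']@(np.array(c['rotation']).T@(np.array(p)-c['eye'])); return q[:2]/q[2]
E
python3 - <<'E'
from h import *
a=shot('top','t0.png');b=shot('side','s0.png')
for c in (a,b): print(c['K'],c['eye'],c['rotation'])
cv2.imwrite('pics/ts.png',cv2.resize(np.vstack([a['color'],b['color']])[:,:,::-1],None,fx=.71,fy=.71))
s=ctrl.read_state();print(s)
E
```

```text
[[430.57557827   0.         282.1893605 ]
 [  0.         430.57557827 209.22702867]
 [  0.           0.           1.        ]] [ 332.44989076   77.55764536 1143.64783427] [[ 0.01457954 -0.98226657  0.18692195]
 [-0.99984099 -0.01240213  0.01281296]
 [-0.01026751 -0.18707903 -0.98229121]]
[[419.76292651   0.         287.74332822]
 [  0.         419.76292651 209.49479898]
 [  0.           0.           1.        ]] [ 519.22279874 -804.81009494  557.12750907] [[ 0.99980199 -0.01850081  0.00732781]
 [-0.01482632 -0.44696288  0.89442963]
 [-0.01327242 -0.89436117 -0.44714867]]
{'time': 0.1, 'joints': array([ 1.20906613e+00,  2.64689972e-01,  1.60525071e+00, -2.68792783e-05,
        1.27369658e+00, -3.68847876e-02]), 'qd': array([ 1.24896179e-03, -1.17910197e-03, -3.51988987e-03, -4.63116117e-05,
        2.25135779e-03,  9.09204475e-04]), 'effort': array([-2.76640758e-04, -5.16707397e+01, -3.68590772e+01, -1.28718625e-04,
        6.33947086e-03,  4.63176846e-06]), 'tcp_pos': array([215.19788903, 639.0704721 , 227.77116476]), 'orientation': array([[-9.47702580e-01,  3.19154086e-01, -6.99535830e-04],
       [ 3.19154848e-01,  9.47700634e-01, -1.92139352e-03],
       [ 4.97299574e-05, -2.04416985e-03, -9.99997909e-01]]), 'contact_force': array([ 0.16569193,  0.84626793, -0.61144502]), 'moment': array([-0.02860817,  0.03169993, -0.00058159]), 'grasp_force': 0.0, 'width': 0.9992709233678603}
```

View pics/t0.png

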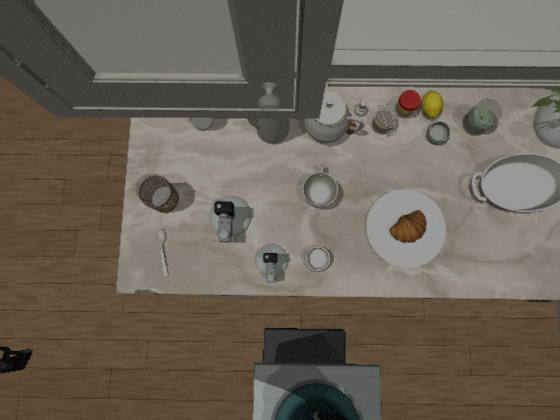

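View pics/s0.png

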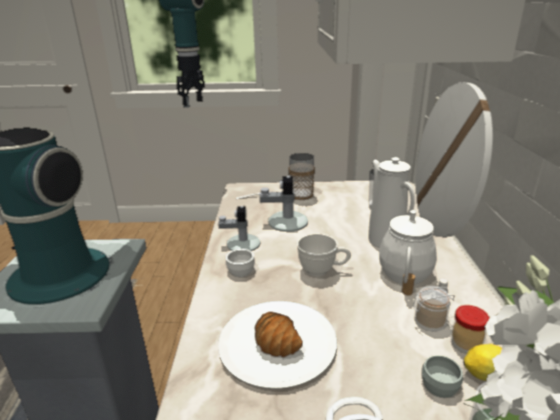

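The top view shows two candidates: monopod A at about (230,217) and monopod B at about (271,262). A's foot is clearly wider, so I'll check sizes and confirm in a crop.

Run:
```python
from h import *
a=dict(np.load('pics/top.npz'));b=dict(np.load('pics/side.npz'))
for l,r,m in (((208,217),(251,217),(230,217)),((254,262),(289,262),(271,262))):
    p,q=plane(a,l,4),plane(a,r,4); print(m,np.linalg.norm(p-q),plane(a,m,4))
t=cv2.resize(a['color'][185:290,195:300],(560,560),interpolation=cv2.INTER_CUBIC)[:,:,::-1]
s=cv2.resize(b['color'][165:255,215:315],(240*2+0,432),interpolation=cv2.INTER_CUBIC)[:,:,::-1]
o=np.zeros((560,800,3),np.uint8);o[:,:560]=t;s=cv2.resize(b['color'][170:260,255:315],(240,360),interpolation=cv2.INTER_CUBIC)[:,:,::-1];o[:360,560:]=s
cv2.imwrite('pics/c1.png',np.clip(o*1.5,0,255))
```

```text
(230, 217) 115.76851373961985 [526.27144701 232.42993295   4.        ]
(271, 262) 92.20859623914222 [407.46913592 119.82948882   4.        ][ WARN:0@0.206] global loadsave.cpp:1063 imwrite_ Unsupported depth image for selected encoder is fallbacked to CV_8U.
```

View pics/c1.png

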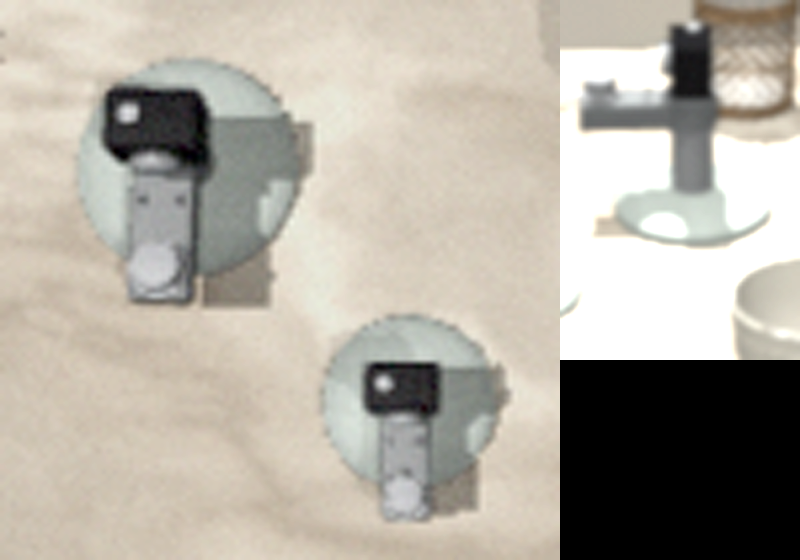

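The crop shows A (camera at top px ≈(224,208), button ≈(224,234), foot ≈116 mm wide) and B (foot ≈92 mm). A is the larger monopod and matches 112 mm, so it is the one. I'll locate its button, foot and camera.

Run:
```python
from h import *
a=dict(np.load('pics/top.npz'));b=dict(np.load('pics/side.npz'))
f=lambda x,y:((x+.5)/5.3333-.5+195,(y+.5)/5.3333-.5+185)
P=lambda n,x,y,z:print(n,plane(a,f(x,y),z).round(1))
P('button',154,263,103);P('foot',189,167,4)
P('camBL',105,88,132);P('camBR',206,92,132)
P('lugFL',127,299,90);P('lugFR',192,302,90)
# side: crop (240x360 of 60x90 => x4)
g=lambda x,y:((x-560+.5)/4-.5+255,(y+.5)/4-.5+170)
print('side foot',plane(b,g(692,215),4).round(1),'button',plane(b,g(601,87),103).round(1),'camtop',plane(b,g(691,26),132.5).round(1))
```

```text
button [467.4 233.4 103. ]
foot [529.3 232.5   4. ]
camBL [542.8 254.3 132. ]
camBR [541.5 208.7 132. ]
lugFL [452.2 247.1  90. ]
lugFR [451.3 217.   90. ]
side foot [526.7 215.8   4. ] button [467.6 213.6 103. ] camtop [528.2 245.3 132.5]
```

```bash
cat >> h.py <<'E'
def go(p,yaw):  # shift in tool axes (m) and spin to put TCP at p, tool y at angle yaw from world +y
    s=ctrl.read_state(); R=s['orientation']; y=R[:,1]; sg=1 if y[1]>0 else -1
    cur=np.arctan2(-sg*y[0],sg*y[1]); sp=cur-yaw
    print('shift',(R.T@(np.array(p)-s['tcp_pos'])/1000).round(4),'spin',round(sp,3),'tcp',s['tcp_pos'].round(1),'F',s['contact_force'].round(1),'w',round(s['width'],3),'grip',s['grasp_force'],'t',s['time'],'q',s['joints'].round(2))
E
python3 - <<'E'
from h import *
a=dict(np.load('pics/top.npz'));b=dict(np.load('pics/side.npz'))
for z in (450,500,550,600,650): print(z,plane(a,(328,118),z).round(),proj(b,plane(a,(328,118),z)).round())
go((467.4,233.3,200),-.03)
E
```

```text
450 [624.  11. 450.] [338.  63.]
500 [603.  16. 500.] [328.  34.]
550 [582.  20. 550.] [316.   4.]
600 [561.  25. 600.] [304. -28.]
650 [540.  30. 650.] [292. -62.]
shift [-0.3685 -0.304   0.0284] spin -0.295 tcp [215.2 639.1 227.8] F [ 0.2  0.8 -0.6] w 0.999 grip 0.0 t 0.1 q [ 1.21  0.26  1.61 -0.    1.27 -0.04]
```

>>> servo_tool(
  motion=[
    {"xyz":[-0.031,-0.025,0],"spin":-0.06,"hand":0},
    {"xyz":[-0.061,-0.051,0],"spin":-0.12,"hand":0},
    {"xyz":[-0.092,-0.076,0],"spin":-0.18,"hand":0},
    {"xyz":[-0.123,-0.101,0],"spin":-0.24,"hand":0},
    {"xyz":[-0.154,-0.127,0],"spin":-0.295,"hand":0},
  ],
)

```text
time: 0.52
tcp_pos: [321.1, 468.4, 228.3]
orientation: [[-1.0, 0.026, -0.0], [0.026, 1.0, -0.001], [0.0, -0.001, -1.0]]
contact_force: [0.7, -0.2, 0.5]
width: 0.301
grasp_force: 0.0
```

```bash
python3 -c "
from h import *
go((467.4,233.3,200),-.03)"
```

```text
shift [-0.1523 -0.2312  0.0284] spin 0.004 tcp [321.1 468.4 228.3] F [ 0.7 -0.2  0.5] w 0.301 grip 0.0 t 0.5167 q [ 0.93  0.06  1.84 -0.    1.24 -0.62]
```

>>> servo_tool(
  motion=[
    {"xyz":[-0.02,-0.031,0],"spin":0,"hand":0},
    {"xyz":[-0.042,-0.063,0],"spin":0,"hand":0},
    {"xyz":[-0.063,-0.095,0],"spin":0,"hand":0},
    {"xyz":[-0.084,-0.127,0],"spin":0,"hand":0},
    {"xyz":[-0.105,-0.159,0],"spin":0,"hand":0},
  ],
)

```text
time: 0.93
tcp_pos: [421.3, 306.2, 228.6]
orientation: [[-1.0, 0.03, -0.0], [0.03, 1.0, -0.0], [0.0, -0.0, -1.0]]
contact_force: [0.8, 0.0, -1.3]
width: -0.002
grasp_force: 0.0
```

>>> servo_tool(
  motion=[
    {"xyz":[-0.018,-0.027,0],"spin":0,"hand":0},
    {"xyz":[-0.036,-0.054,0],"spin":0,"hand":0},
    {"xyz":[-0.047,-0.072,0.015],"spin":0,"hand":0},
    {"xyz":[-0.047,-0.072,0.028],"spin":0,"hand":0},
    {"xyz":[-0.047,-0.072,0.028],"spin":0,"hand":0},
  ],
)

```text
time: 1.35
tcp_pos: [464.1, 232.9, 197.4]
orientation: [[-0.999, 0.033, -0.006], [0.033, 0.999, -0.002], [0.006, -0.002, -1.0]]
contact_force: [-1.7, 0.1, -1.0]
width: -0.003
grasp_force: 0.0
```

Run:
```python
from h import *
go((467.4,233.3,160),-.03)
w=shot('wrist','w1.png'); print(w['eye'],proj(w,(467.4,233.3,103)),proj(w,(528.5,231.8,132)))
```

```text
shift [-0.0035  0.0006  0.0374] spin -0.003 tcp [464.1 232.9 197.4] F [-1.7  0.1 -1. ] w -0.003 grip 0.0 t 1.35 q [ 0.42 -0.    1.97  0.    1.19 -1.12]
[384.79870179 234.77476324 342.6691301 ] [281.65983398 220.1003119 ] [282.37326415 314.60331603]
```

View pics/w1.png

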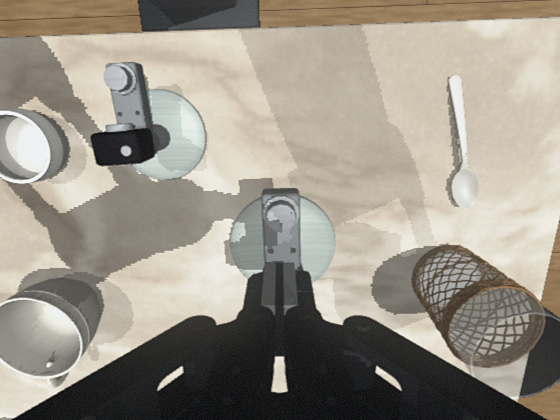

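The wrist view shows the large monopod's button near (282,212), slightly above the predicted (282,220). The shut fingers are at (280,290) and the camera is hidden behind them. I'll enlarge to refine the button's position.

Run:
```python
from h import *
w=dict(np.load('pics/wrist.npz'))
c=cv2.resize(w['color'][180:270,240:325],None,fx=6.5,fy=6.5,interpolation=cv2.INTER_CUBIC)[:,:,::-1]
cv2.imwrite('pics/w1c.png',c)
for z in(100,104):
  for v in (208,212,216,220): print(z,v,plane(w,(282,v),z).round(1))
print(proj(w,(451.5,217,90)),proj(w,(451.5,247,90)),w['rotation'].round(3))
```

```text
100 208 [459.  233.8 100. ]
100 212 [462.1 233.7 100. ]
100 216 [465.2 233.6 100. ]
100 220 [468.4 233.5 100. ]
104 208 [457.8 233.8 104. ]
104 212 [460.8 233.7 104. ]
104 216 [463.9 233.7 104. ]
104 220 [467.  233.6 104. ]
[259.51618224 195.41631435] [298.9742828  194.18105236] [[ 0.033  0.952  0.304]
 [ 0.999 -0.031 -0.013]
 [-0.003  0.304 -0.953]]
```

View pics/w1c.png

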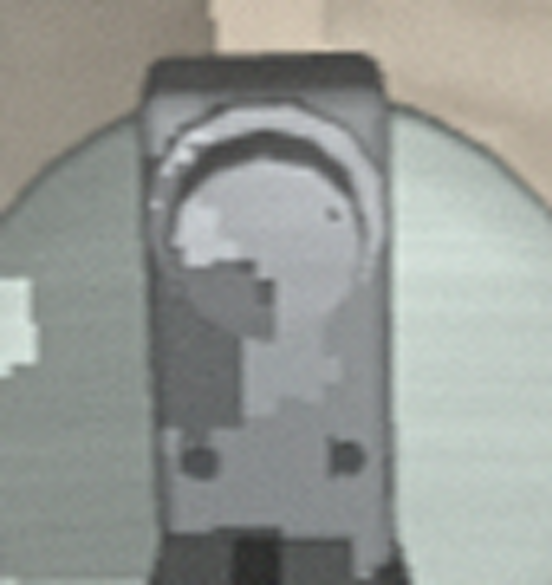

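The enlarged crop puts the button's top centre at px (281,218), giving (465.5,233.1) at z 103.5. That agrees with the top view to 2 mm. Descending now.

>>> servo_tool(
  motion=[
    {"xyz":[0,0,0.03],"spin":0,"hand":0},
    {"xyz":[0,0,0.05],"spin":0,"hand":0},
    {"xyz":[0,0,0.065],"spin":0,"hand":0},
    {"xyz":[0,0,0.065],"spin":0,"hand":0},
    {"xyz":[0,0,0.065],"spin":0,"hand":0},
  ],
)

```text
time: 1.82
tcp_pos: [464.7, 235.6, 135.5]
orientation: [[-1.0, 0.028, -0.002], [0.028, 1.0, -0.001], [0.002, -0.001, -1.0]]
contact_force: [0.3, -0.5, 1.0]
width: 0.002
grasp_force: 0.0
```

```bash
python3 -c "
from h import *
go((466.3,233.2,126),-.03)"
```

```text
shift [-0.0017 -0.0024  0.0095] spin 0.002 tcp [464.7 235.6 135.5] F [ 0.3 -0.5  1. ] w 0.002 grip 0.0 t 1.8167 q [ 0.42  0.05  2.03  0.    1.06 -1.12]
```

>>> servo_tool(
  motion=[
    {"xyz":[-0.0015,-0.0025,0.003],"spin":0,"hand":0},
    {"xyz":[-0.0015,-0.0025,0.006],"spin":0,"hand":0},
    {"xyz":[-0.0015,-0.0025,0.009],"spin":0,"hand":0},
    {"xyz":[-0.0015,-0.0025,0.011],"spin":0,"hand":0},
    {"xyz":[-0.0015,-0.0025,0.012],"spin":0,"hand":0},
  ],
)

```text
time: 2.23
tcp_pos: [467.4, 232.3, 124.1]
orientation: [[-1.0, 0.03, 0.0], [0.03, 1.0, 0.0], [-0.0, 0.0, -1.0]]
contact_force: [-0.1, 0.6, -0.4]
width: 0.005
grasp_force: 0.0
```

>>> servo_tool(
  motion=[
    {"xyz":[0,0,0.001],"spin":0,"hand":0},
    {"xyz":[0,0,0.002],"spin":0,"hand":0},
    {"xyz":[0,0,0.003],"spin":0,"hand":0},
  ],
)

```text
time: 2.48
tcp_pos: [467.4, 232.2, 121.0]
orientation: [[-1.0, 0.03, 0.0], [0.03, 1.0, 0.0], [-0.0, 0.0, -1.0]]
contact_force: [-0.7, 0.0, 0.4]
width: -0.001
grasp_force: 0.0
```

>>> servo_tool(
  motion=[
    {"xyz":[0,0,0.0005],"spin":0,"hand":0},
    {"xyz":[0,0,0.001],"spin":0,"hand":0},
    {"xyz":[0,0,0.0015],"spin":0,"hand":0},
    {"xyz":[0,0,0.002],"spin":0,"hand":0},
  ],
)

```text
time: 2.82
tcp_pos: [467.4, 232.2, 119.0]
orientation: [[-1.0, 0.03, 0.0], [0.03, 1.0, 0.0], [-0.0, 0.0, -1.0]]
contact_force: [-0.2, -0.2, -0.5]
width: -0.001
grasp_force: 0.0
```

>>> servo_tool(
  motion=[
    {"xyz":[0,0,0.0005],"spin":0,"hand":0},
    {"xyz":[0,0,0.001],"spin":0,"hand":0},
  ],
)

```text
time: 2.98
tcp_pos: [467.3, 232.3, 118.0]
orientation: [[-1.0, 0.03, 0.0], [0.03, 1.0, 0.0], [-0.0, 0.0, -1.0]]
contact_force: [0.1, -0.0, 0.7]
width: 0.0
grasp_force: 0.0
```

No contact yet, so I'll look from close up.

Run:
```python
from h import *
w=shot('wrist','w2.png');b=shot('side','s2.png')
print(proj(w,(467.4,232.3,96)),proj(b,(467.4,232.3,96)))
o=np.hstack([cv2.resize(w['color'][150:350,200:360],(400,500),interpolation=cv2.INTER_CUBIC),cv2.resize(b['color'][160:235,245:305],(400,500),interpolation=cv2.INTER_CUBIC)])
cv2.imwrite('pics/w2c.png',o[:,:,::-1])
```

```text
[281.38789708 258.38489549] [265.12675351 190.91217288]
```

View pics/w2c.png

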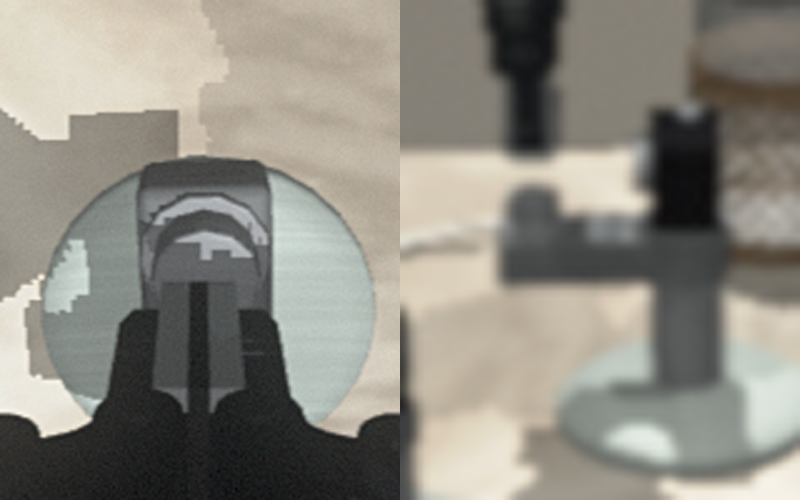

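The wrist view shows the fingertips lined up with the button (u≈280). The side view shows a beige gap between the tip (y≈155) and the button top (y≈185), so the tips are still above it. I'll check the tip height against its bottom front edge at wrist px v≈263.

Run:
```python
from h import *
w=dict(np.load('pics/wrist.npz'));b=dict(np.load('pics/side.npz'))
for z in (96,104,110,116): print(z,proj(w,(456.4,232.3,z)).round(1),proj(b,(467.4,232.3,z)).round(1))
print('btn',proj(w,(466,233,104)),proj(b,(466,233,104)), 'lug front top',proj(w,(451,233,89)),proj(b,(451,220,89)))
go((0,0,0),0)
```

```text
96 [280.8 239.3] [265.1 190.9]
104 [280.9 245.4] [265.  188.2]
110 [280.9 250.4] [264.9 186.1]
116 [281.  255.7] [264.8 184.1]
btn [282.7760654  262.70968701] [264.50448865 188.10021169] lug front top [281.75348696 224.97859311] [258.95323573 195.27889788]
shift [ 0.4601 -0.246   0.118 ] spin -0.03 tcp [467.3 232.2 117.9] F [ 0.8 -0.3  0.2] w 0.002 grip 0.0 t 3.0833 q [ 0.41  0.07  2.04 -0.    1.03 -1.13]
```

>>> servo_tool(
  motion=[
    {"xyz":[0,0,0.002],"spin":0,"hand":0},
    {"xyz":[0,0,0.004],"spin":0,"hand":0},
    {"xyz":[0,0,0.006],"spin":0,"hand":0},
    {"xyz":[0,0,0.007],"spin":0,"hand":0},
    {"xyz":[0,0,0.008],"spin":0,"hand":0},
  ],
)

```text
time: 3.5
tcp_pos: [467.1, 232.1, 109.6]
orientation: [[-1.0, 0.03, -0.0], [0.03, 1.0, -0.0], [0.0, -0.0, -1.0]]
contact_force: [0.5, 0.6, 0.1]
width: -0.004
grasp_force: 0.0
```

>>> servo_tool(
  motion=[
    {"xyz":[0,0,0.001],"spin":0,"hand":0},
    {"xyz":[0,0,0.002],"spin":0,"hand":0},
    {"xyz":[0,0,0.003],"spin":0,"hand":0},
    {"xyz":[0,0,0.004],"spin":0,"hand":0},
  ],
)

```text
time: 3.83
tcp_pos: [467.3, 232.2, 105.9]
orientation: [[-1.0, 0.03, 0.0], [0.03, 1.0, 0.0], [-0.0, 0.0, -1.0]]
contact_force: [0.6, 0.4, 0.6]
width: -0.002
grasp_force: 0.0
```

>>> servo_tool(
  motion=[
    {"xyz":[0,0,0.001],"spin":0,"hand":0},
    {"xyz":[0,0,0.002],"spin":0,"hand":0},
  ],
)

```text
time: 4.0
tcp_pos: [467.3, 232.2, 103.9]
orientation: [[-1.0, 0.03, 0.0], [0.03, 1.0, -0.0], [-0.0, -0.0, -1.0]]
contact_force: [-0.0, -0.1, 0.2]
width: -0.002
grasp_force: 0.0
```

>>> servo_tool(
  motion=[
    {"xyz":[0,0,0.001],"spin":0,"hand":0},
    {"xyz":[0,0,0.002],"spin":0,"hand":0},
  ],
)

```text
time: 4.17
tcp_pos: [467.3, 232.2, 101.9]
orientation: [[-1.0, 0.03, 0.0], [0.03, 1.0, 0.0], [-0.0, 0.0, -1.0]]
contact_force: [-0.6, -0.1, 1.2]
width: -0.005
grasp_force: 0.0
```

>>> servo_tool(
  motion=[
    {"xyz":[0,0,0.001],"spin":0,"hand":0},
    {"xyz":[0,0,0.002],"spin":0,"hand":0},
  ],
)

```text
time: 4.33
tcp_pos: [467.3, 232.2, 100.2]
orientation: [[-1.0, 0.03, -0.0], [0.03, 1.0, -0.0], [0.0, -0.0, -1.0]]
contact_force: [-0.8, -0.1, 3.1]
width: -0.0
grasp_force: 1.5
```

Run:
```python
from h import *
w=shot('wrist','w3.png');b=shot('side','s3.png')
print(proj(b,(467.4,232.3,96)))
o=np.hstack([cv2.resize(w['color'][150:350,200:360],(400,500),interpolation=cv2.INTER_CUBIC),cv2.resize(b['color'][160:235,245:305],(400,500),interpolation=cv2.INTER_CUBIC)])
cv2.imwrite('pics/w3c.png',o[:,:,::-1])
```

```text
[265.12675351 190.91217288]
```

View pics/w3c.png

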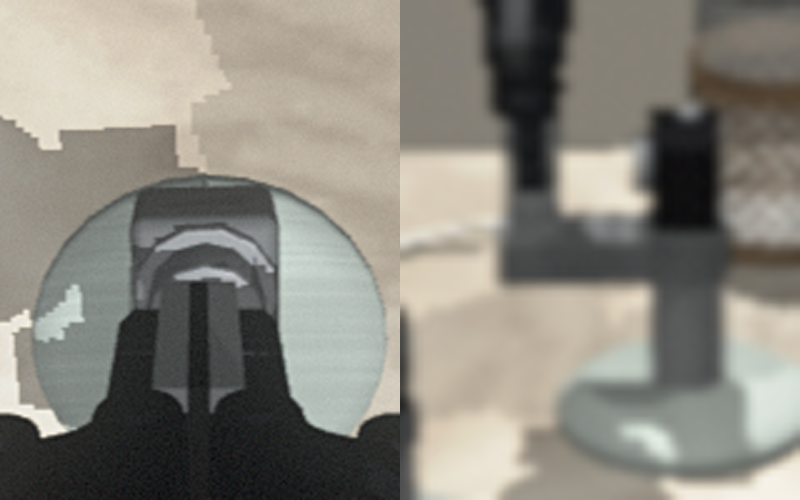

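Contact is confirmed: the side view shows the tip on the button and the wrist reads 3 N. The tips are therefore about level with the reported TCP, roughly 20 mm off the stated 22 mm. I'll work relative to this contact and press on gently.

>>> servo_tool(
  motion=[
    {"xyz":[0,0,0.001],"spin":0,"hand":0},
    {"xyz":[0,0,0.002],"spin":0,"hand":0},
    {"xyz":[0,0,0.003],"spin":0,"hand":0},
  ],
)

```text
time: 4.68
tcp_pos: [467.3, 232.2, 97.0]
orientation: [[-1.0, 0.03, 0.0], [0.03, 1.0, 0.0], [-0.0, 0.0, -1.0]]
contact_force: [-1.1, -0.4, 3.0]
width: -0.001
grasp_force: 1.5
```

>>> servo_tool(
  motion=[
    {"xyz":[0,0,0.0007],"spin":0,"hand":0},
    {"xyz":[0,0,0.0014],"spin":0,"hand":0},
    {"xyz":[0,0,0.002],"spin":0,"hand":0},
  ],
)

```text
time: 4.93
tcp_pos: [467.3, 232.3, 94.9]
orientation: [[-1.0, 0.03, -0.0], [0.03, 1.0, 0.0], [0.0, 0.0, -1.0]]
contact_force: [-0.7, -0.1, 2.1]
width: 0.004
grasp_force: 1.4
```

>>> servo_tool(
  motion=[
    {"xyz":[0,0,0.0005],"spin":0,"hand":0},
    {"xyz":[0,0,0.001],"spin":0,"hand":0},
  ],
)

```text
time: 5.1
tcp_pos: [467.3, 232.2, 94.0]
orientation: [[-1.0, 0.03, 0.0], [0.03, 1.0, 0.0], [-0.0, 0.0, -1.0]]
contact_force: [-2.4, -0.4, 3.8]
width: 0.0
grasp_force: 1.4
```

>>> servo_tool(
  motion=[
    {"xyz":[0,0,0.0005],"spin":0,"hand":0},
    {"xyz":[0,0,0.001],"spin":0,"hand":0},
  ],
)

```text
time: 5.27
tcp_pos: [467.4, 232.3, 93.7]
orientation: [[-1.0, 0.03, -0.0], [0.03, 1.0, -0.0], [0.0, -0.0, -1.0]]
contact_force: [-2.8, -0.9, 11.2]
width: -0.002
grasp_force: 5.4
```

>>> servo_tool(
  motion=[
    {"xyz":[0,0,0.0003],"spin":0,"hand":0},
    {"xyz":[0,0,0.0006],"spin":0,"hand":0},
  ],
)

```text
time: 5.43
tcp_pos: [467.4, 232.3, 93.7]
orientation: [[-1.0, 0.03, -0.0], [0.03, 1.0, -0.0], [0.0, -0.0, -1.0]]
contact_force: [-3.5, -2.2, 13.7]
width: 0.001
grasp_force: 6.5
```

The button hits its end with a firm stop at 14 N, pressed within the limit. Its pressed top (z 96) calibrates tip z ≈ reported z + 2. Next: lift, open, and move over the camera (mast ≈(529,231.5)).

>>> servo_tool(
  motion=[
    {"xyz":[0,0,-0.015],"spin":0,"hand":0},
    {"xyz":[0,0,-0.045],"spin":0,"hand":0},
    {"xyz":[0,0,-0.075],"spin":0,"hand":60},
    {"xyz":[0,0,-0.085],"spin":0,"hand":100},
    {"xyz":[0,0,-0.085],"spin":0,"hand":100},
  ],
)

```text
time: 5.85
tcp_pos: [469.8, 233.3, 180.8]
orientation: [[-1.0, 0.03, 0.007], [0.03, 1.0, 0.003], [-0.007, 0.003, -1.0]]
contact_force: [0.1, -0.0, 0.4]
width: 0.419
grasp_force: 0.0
```

>>> servo_tool(
  motion=[
    {"xyz":[-0.015,0,0],"spin":0,"hand":100},
    {"xyz":[-0.035,0.001,0],"spin":0,"hand":100},
    {"xyz":[-0.055,0.001,0],"spin":0,"hand":100},
    {"xyz":[-0.0615,0.001,0],"spin":0,"hand":100},
    {"xyz":[-0.0615,0.001,0],"spin":0,"hand":100},
  ],
)

```text
time: 6.27
tcp_pos: [529.1, 230.9, 175.3]
orientation: [[-1.0, 0.031, -0.002], [0.031, 1.0, -0.001], [0.002, -0.001, -1.0]]
contact_force: [0.3, 0.7, -0.1]
width: 1.003
grasp_force: 0.0
```

Run:
```python
from h import *
go((529,231.5,94),-.03)
w=shot('wrist','w4.png');b=shot('side','s4.png')
o=np.hstack([cv2.resize(w['color'][100:420,120:440],(500,500)),cv2.resize(b['color'][150:235,265:315],(294,500),interpolation=cv2.INTER_CUBIC)])
cv2.imwrite('pics/w4c.png',o[:,:,::-1])
```

```text
shift [-0.0001  0.0007  0.0813] spin -0.001 tcp [529.1 230.9 175.3] F [ 0.3  0.7 -0.1] w 1.003 grip 0.0 t 6.2667 q [ 0.37  0.12  1.87 -0.    1.15 -1.17]
```

View pics/w4c.png

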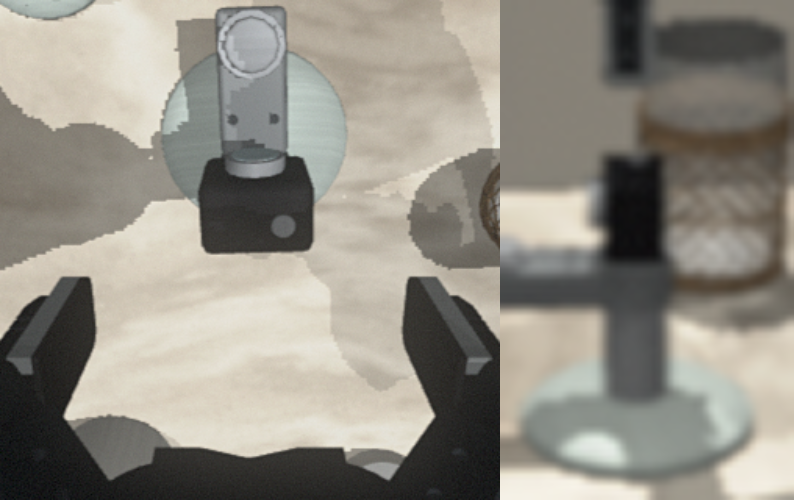

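The wrist view shows the button down in its ring (250,43), and the camera box centred between the open fingers to within a couple of mm. I'll check its y and x from its top-face back corners, wrist px (249,260) and (319,260).

Run:
```python
from h import *
w=dict(np.load('pics/wrist.npz'))
m=(w['color'].max(2)<55).astype(np.uint8); m[275:]=0
n,l,s,c=cv2.connectedComponentsWithStats(m); i=1+np.argmax(s[1:,4]); print(s[i])
x,y,ww,hh,_=s[i]
for u in (x,x+ww): print(plane(w,(u,y+hh),132.5).round(1), plane(w,(u,y+hh-15),132.5).round(1))
```

```text
[  51   16   85   56 3084]
[431.5 116.8 132.5] [424.6 118.5 132.5]
[432.9 160.  132.5] [425.9 161.1 132.5]
```

Run:
```python
from h import *
w=dict(np.load('pics/wrist.npz'))
m=(w['color'].max(2)<60).astype(np.uint8); m[275:]=0; m[:190]=0; m[:,:230]=0; m[:,340:]=0
n,l,s,c=cv2.connectedComponentsWithStats(m); i=1+np.argmax(s[1:,4]); print(s[i])
x,y,ww,hh,_=s[i]
for u in (x,x+ww): print(plane(w,(u,y+hh),132.5).round(1), plane(w,(u,y+hh-15),132.5).round(1))
```

```text
[ 247  200   73   61 3184]
[540.1 210.  132.5] [530.4 210.6 132.5]
[541.5 253.9 132.5] [531.7 253.9 132.5]
```

Width measures 44 mm as it should, with the middle at (527,232). Descending around it.

>>> servo_tool(
  motion=[
    {"xyz":[0.0015,0.001,0.01],"spin":0,"hand":100},
    {"xyz":[0.0015,0.001,0.025],"spin":0,"hand":100},
    {"xyz":[0.0015,0.001,0.045],"spin":0,"hand":100},
    {"xyz":[0.0015,0.001,0.06],"spin":0,"hand":100},
    {"xyz":[0.0015,0.001,0.065],"spin":0,"hand":100},
  ],
)

```text
time: 6.78
tcp_pos: [523.8, 231.7, 108.7]
orientation: [[-1.0, 0.029, -0.006], [0.029, 1.0, -0.002], [0.006, -0.002, -1.0]]
contact_force: [-1.3, -0.3, -0.4]
width: 0.999
grasp_force: 0.0
```

>>> servo_tool(
  motion=[
    {"xyz":[0,0,0.007],"spin":0,"hand":85},
    {"xyz":[0,0,0.012],"spin":0,"hand":75},
    {"xyz":[0,0,0.016],"spin":0,"hand":65},
    {"xyz":[0,0,0.016],"spin":0,"hand":65},
    {"xyz":[0,0,0.016],"spin":0,"hand":65},
  ],
)

```text
time: 7.2
tcp_pos: [527.6, 232.6, 96.8]
orientation: [[-1.0, 0.03, 0.001], [0.03, 1.0, 0.0], [-0.001, 0.0, -1.0]]
contact_force: [-0.4, 0.2, 0.0]
width: 0.65
grasp_force: 0.0
```

Run:
```python
from h import *
go((527.5,232,94),-.03)
w=shot('wrist','w5.png');b=shot('side','s5.png')
o=np.hstack([cv2.resize(w['color'][130:400,120:440],(500,422)),cv2.resize(b['color'][150:235,265:315],(248,422),interpolation=cv2.INTER_CUBIC)])
cv2.imwrite('pics/w5c.png',o[:,:,::-1])
```

```text
shift [ 0.0001 -0.0006  0.0028] spin 0.0 tcp [527.6 232.6  96.8] F [-0.4  0.2  0. ] w 0.65 grip 0.0 t 7.2 q [ 0.37  0.2   1.94  0.    1.   -1.17]
```

View pics/w5c.png

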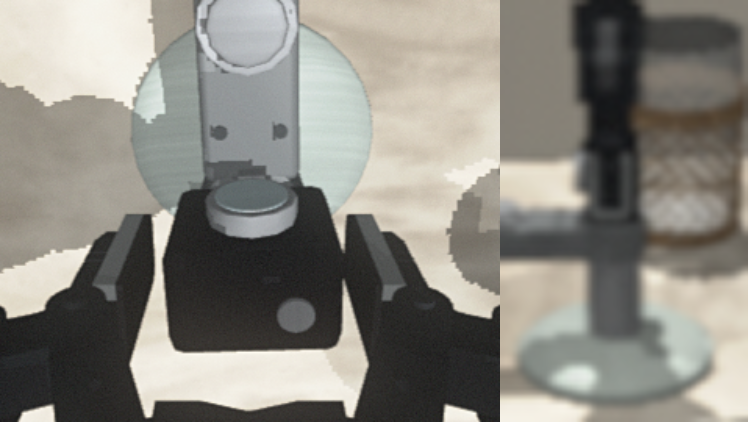

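The pads flank the flat sides, with the camera slightly nearer the +y pad. I'll shift +1 mm, lower a little, and close stepwise.

>>> servo_tool(
  motion=[
    {"xyz":[0,0.001,0.001],"spin":0,"hand":60},
    {"xyz":[0,0.001,0.002],"spin":0,"hand":56},
    {"xyz":[0,0.001,0.002],"spin":0,"hand":54},
    {"xyz":[0,0.001,0.002],"spin":0,"hand":54},
  ],
)

```text
time: 7.63
tcp_pos: [527.4, 233.5, 94.4]
orientation: [[-1.0, 0.03, -0.0], [0.03, 1.0, 0.0], [0.0, 0.0, -1.0]]
contact_force: [-0.3, 0.4, -0.5]
width: 0.545
grasp_force: 0.0
```

>>> servo_tool(
  motion=[
    {"xyz":[0,0,0],"spin":0,"hand":53},
    {"xyz":[0,0,0],"spin":0,"hand":52},
    {"xyz":[0,0,0],"spin":0,"hand":52},
  ],
)

```text
time: 7.88
tcp_pos: [527.4, 233.7, 94.5]
orientation: [[-1.0, 0.03, 0.0], [0.03, 1.0, 0.0], [-0.0, 0.0, -1.0]]
contact_force: [-0.8, 1.3, 1.2]
width: 0.517
grasp_force: 3.7
```

>>> servo_tool(
  motion=[
    {"xyz":[0,0,0],"spin":0,"hand":51.5},
    {"xyz":[0,0,0],"spin":0,"hand":51},
    {"xyz":[0,0,0],"spin":0,"hand":51},
  ],
)

```text
time: 8.13
tcp_pos: [527.4, 233.7, 94.6]
orientation: [[-1.0, 0.03, 0.0], [0.03, 1.0, 0.0], [-0.0, 0.0, -1.0]]
contact_force: [-0.7, 2.1, 1.3]
width: 0.514
grasp_force: 23.3
```

>>> servo_tool(
  motion=[
    {"xyz":[0,0,0],"spin":0,"hand":50.6},
    {"xyz":[0,0,0],"spin":0,"hand":50.6},
    {"xyz":[0,0,0],"spin":0,"hand":50.6},
  ],
)

```text
time: 8.38
tcp_pos: [527.4, 233.6, 94.6]
orientation: [[-1.0, 0.03, 0.0], [0.03, 1.0, 0.0], [-0.0, 0.0, -1.0]]
contact_force: [-0.7, 2.2, 2.0]
width: 0.513
grasp_force: 32.4
```

>>> servo_tool(
  motion=[
    {"xyz":[0,0,-0.003],"spin":0,"hand":50.6},
    {"xyz":[0,0,-0.006],"spin":0,"hand":50.6},
    {"xyz":[0,0,-0.01],"spin":0,"hand":50.6},
    {"xyz":[0,0,-0.015],"spin":0,"hand":50.6},
    {"xyz":[0,0,-0.02],"spin":0,"hand":50.6},
  ],
)

```text
time: 8.8
tcp_pos: [527.3, 233.5, 114.7]
orientation: [[-1.0, 0.03, -0.0], [0.03, 1.0, 0.0], [0.0, 0.0, -1.0]]
contact_force: [0.8, 3.3, -3.2]
width: 0.513
grasp_force: 32.5
```

>>> servo_tool(
  motion=[
    {"xyz":[0,0,-0.006],"spin":0,"hand":50.6},
    {"xyz":[0,0,-0.012],"spin":0,"hand":50.6},
    {"xyz":[0,0,-0.018],"spin":0,"hand":50.6},
    {"xyz":[0,0,-0.024],"spin":0,"hand":50.6},
    {"xyz":[0,0,-0.03],"spin":0,"hand":50.6},
  ],
)

```text
time: 9.22
tcp_pos: [527.3, 233.4, 145.0]
orientation: [[-1.0, 0.03, 0.0], [0.03, 1.0, 0.0], [-0.0, 0.0, -1.0]]
contact_force: [1.9, 2.6, -3.1]
width: 0.514
grasp_force: 32.5
```

>>> servo_tool(
  motion=[
    {"xyz":[0,0,-0.002],"spin":0,"hand":50.6},
    {"xyz":[0,0,-0.004],"spin":0,"hand":50.6},
    {"xyz":[0,0,-0.006],"spin":0,"hand":50.6},
    {"xyz":[0,0,-0.008],"spin":0,"hand":50.6},
    {"xyz":[0,0,-0.01],"spin":0,"hand":50.6},
  ],
)

```text
time: 9.63
tcp_pos: [527.2, 233.4, 153.8]
orientation: [[-1.0, 0.03, -0.001], [0.03, 1.0, -0.0], [0.001, -0.0, -1.0]]
contact_force: [2.4, 3.5, -6.1]
width: 0.518
grasp_force: 32.6
```

>>> servo_tool(
  motion=[
    {"xyz":[0,0,-0.004],"spin":0,"hand":50.6},
    {"xyz":[0,0,-0.008],"spin":0,"hand":50.6},
    {"xyz":[0,0,-0.012],"spin":0,"hand":50.6},
    {"xyz":[0,0,-0.016],"spin":0,"hand":50.6},
    {"xyz":[0,0,-0.02],"spin":0,"hand":50.6},
  ],
)

```text
time: 10.05
tcp_pos: [527.2, 233.4, 174.7]
orientation: [[-1.0, 0.03, -0.0], [0.03, 1.0, -0.0], [0.0, -0.0, -1.0]]
contact_force: [1.4, 3.9, -6.4]
width: 0.513
grasp_force: 32.6
```

>>> servo_tool(
  motion=[
    {"xyz":[0,0,-0.005],"spin":0,"hand":50.6},
    {"xyz":[0,0,-0.01],"spin":0,"hand":50.6},
    {"xyz":[0,0,-0.015],"spin":0,"hand":50.6},
    {"xyz":[0,0,-0.02],"spin":0,"hand":50.6},
    {"xyz":[0,0,-0.025],"spin":0,"hand":50.6},
  ],
)

```text
time: 10.47
tcp_pos: [527.2, 233.4, 199.8]
orientation: [[-1.0, 0.03, -0.0], [0.03, 1.0, -0.0], [0.0, -0.0, -1.0]]
contact_force: [1.5, 3.0, -7.0]
width: 0.511
grasp_force: 32.6
```

>>> servo_tool(
  motion=[
    {"xyz":[0,0,-0.001],"spin":0,"hand":50.6},
    {"xyz":[0,0,-0.002],"spin":0,"hand":50.6},
    {"xyz":[0,0,-0.003],"spin":0,"hand":50.6},
  ],
)

```text
time: 10.72
tcp_pos: [527.2, 233.4, 202.3]
orientation: [[-1.0, 0.03, -0.0], [0.03, 1.0, -0.0], [0.0, -0.0, -1.0]]
contact_force: [1.2, 2.9, -7.5]
width: 0.517
grasp_force: 32.7
```

>>> servo_tool(
  motion=[
    {"xyz":[0,0,-0.0005],"spin":0,"hand":50.6},
    {"xyz":[0,0,-0.001],"spin":0,"hand":50.6},
    {"xyz":[0,0,-0.0015],"spin":0,"hand":50.6},
  ],
)

```text
time: 10.97
tcp_pos: [527.3, 233.4, 203.7]
orientation: [[-1.0, 0.03, -0.0], [0.03, 1.0, -0.0], [0.0, -0.0, -1.0]]
contact_force: [0.9, 3.5, -6.2]
width: 0.512
grasp_force: 32.7
```

>>> servo_tool(
  motion=[
    {"xyz":[0,0,-0.0005],"spin":0,"hand":50.6},
    {"xyz":[0,0,-0.001],"spin":0,"hand":50.6},
    {"xyz":[0,0,-0.001],"spin":0,"hand":50.6},
  ],
)

```text
time: 11.22
tcp_pos: [527.3, 233.4, 204.8]
orientation: [[-1.0, 0.03, -0.0], [0.03, 1.0, -0.0], [0.0, -0.0, -1.0]]
contact_force: [1.0, 3.6, -6.3]
width: 0.511
grasp_force: 32.7
```

>>> servo_tool(
  motion=[
    {"xyz":[0,0,-0.0005],"spin":0,"hand":50.6},
    {"xyz":[0,0,-0.0005],"spin":0,"hand":50.6},
  ],
)

```text
time: 11.38
tcp_pos: [527.2, 233.4, 204.9]
orientation: [[-1.0, 0.03, -0.0], [0.03, 1.0, -0.0], [0.0, -0.0, -1.0]]
contact_force: [1.3, 3.1, -9.5]
width: 0.509
grasp_force: 32.7
```

>>> servo_tool(
  motion=[
    {"xyz":[0,0,-0.0004],"spin":0,"hand":50.6},
    {"xyz":[0,0,-0.0004],"spin":0,"hand":50.6},
    {"xyz":[0,0,-0.0004],"spin":0,"hand":50.6},
  ],
)

```text
time: 11.63
tcp_pos: [527.1, 233.4, 205.0]
orientation: [[-1.0, 0.03, -0.001], [0.03, 1.0, -0.0], [0.001, -0.0, -1.0]]
contact_force: [2.6, 4.2, -12.6]
width: 0.516
grasp_force: 32.8
```

Run:
```python
from h import *
go((527.5,232,94),-.03)
w=shot('wrist','w6.png');b=shot('side','s6.png')
print(proj(b,(528,232,222)))
o=np.hstack([cv2.resize(w['color'],(440,330)),cv2.resize(b['color'][130:240,230:330],(300,330),interpolation=cv2.INTER_CUBIC)])
cv2.imwrite('pics/w6c.png',o[:,:,::-1])
```

```text
shift [-0.0006 -0.0013  0.111 ] spin 0.0 tcp [527.1 233.4 205. ] F [  2.6   4.2 -12.6] w 0.516 grip 32.820353507995605 t 11.6333 q [ 0.37  0.1   1.85  0.    1.2  -1.17]
[286.90609191 145.64876567]
```

View pics/w6c.png

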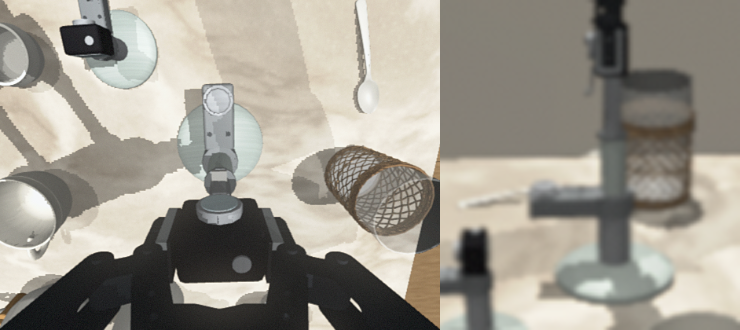

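The side view shows both tube stages out, with the camera near crop (610,50), about where 222 mm projects. It is firmly held at the hard stop: 110 mm up, 12.6 N pull, 33 N grip. Handing in.

```bash
python3 -c "
from bench import ctrl
print(ctrl.hand_in())"
```

```text
the job is handed in; nothing more can be done
None
```

I pressed the larger monopod's button to its end (14 N), then raised the camera about 110 mm to the mast's second stop; it is still held there (33 N per side), and the job was handed in at about 12 s with no verdict returned.

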